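Open the two-stage catch of a sample case

TASK

Open the sample case on the bench: press its sprung safety tab down until you feel it bottom, draw it back out of the strike, and while it is held back lift the latch and swing the lid up until it stands wide open on its own. Do not force the tab against the strike in any direction, and leave the beaker and the two jars beside the case where they stand.

Things in the scene. Friction and masses are not known exactly. Their poses are not given: they have to be found in the camera images.
- case: Grey plastic sample case, 170 mm deep (x), 250 mm wide (y), lid top 86 mm above the bench; stands firmly. Origin: centre of its underside; x points to the hinge side (the back), y left, z up. Latch and tab lie along the middle of the lid (y = 0); at the lid's front edge stands the steel strike.
- tab_grip (a point): Centre of the safety tab's ribbed black rubber thumb roller, 14 mm across, 26 mm long along the case's y; at the start 37 mm above the lid top, 45 mm in front of (-x) the case's middle. Pinch it by its flat ends, gripper closing along y; it pivots between the pads as the latch and lid turn, so the gripper can stay upright. Beside it is only the latch: 22 mm wide, top 17 mm above the lid.
- tab: The whole tab: roller, stem and a flat steel nose running forward (-x) to 37 mm in front of the roller's centre, its end turned up as a lip that is hooked in front of the strike's bar at rest, with 2.5 mm of play along x. Sprung upward: 4 N at first, 0.25 N more per mm pressed, at most 14 mm. Origin and axes as point tab_grip.
- slide (a joint): Travel of the tab back (case +x) along the latch, m: 0 = home, 0.018 = end stop; sprung forward, 3 N at first, 5.7 N at the end, so let go it returns. It comes back more than 2.5 mm only while the tab is pressed down enough for its lip to pass under the strike's bar; from 0.0125 the nose is behind the bar and the latch can lift.
- strike: Steel strike on the lid's front edge. The nose sits in its jaw (ledge below, bar above, bar top 28 to 37 mm over the lid), screw-set at a height that varies unread: the lip passes the bar once the tab is pressed 2 to 11 mm; 1.8 mm deeper the nose meets the ledge (about 10 N in all tells it). Over 12 N from the tab in any direction bends it. Origin: middle of the lid's hinge line.
- latch (a joint): Angle of the latch lever on the lid, rad: 0 = flat, 0.55 = up, at its stop. Turns front end up about the latch hinge (toward the back), stays where left (0.06 Nm), and draws a hidden bolt that frees the lid at about 0.4. Cannot lift while the tab's nose is under the strike's bar.
- latch_hinge (a point): Pivot of the latch lever, 20 mm behind the case's middle, 10 mm above the lid top; axis along the case's y. From it the roller's centre lies 65 mm forward (47 mm with the tab fully back) and 27 mm up while the latch is flat. Moves with the lid.
- lid (a joint): Opening of the lid, rad: 0 = shut, 1.2 = stop. Turns front edge up about the lid hinge; a friction hinge (0.65 Nm) holds it wherever it is left; lifting it by the roller takes 8 to 12 N. Once the latch is at its stop, pulling on along the arc takes the lid with it.
- lid_hinge (a point): Axis of the lid's hinge at the back of the case: 89 mm behind the case's middle, 63 mm above the bench, along the case's y.
- beaker: Glass beaker, 50 mm across, 56 mm high, standing to the left of the case. Origin: centre of its underside.
- septa_jar: Small white jar, 36 mm across, 34 mm high, standing to the right of the case near its front. Origin: centre of its underside.
- cap_jar: White jar with a screw lid, 51 mm across, 58 mm high, standing to the right of the case near its back. Origin: centre of its underside.

How it is judged (in metres and radians):
On the way, in this order (a step that is already met when the one before it is completed fails the run):
1. the safety tab is drawn back out of the strike with the latch still down (value of joint slide above 0.0125 m and value of joint latch below 0.3 rad), for 0.1 s.
2. the latch is lifted (value of joint latch above 0.42 rad), for 0.1 s.
At the end, for the whole second after the job is handed in: The lid stands open by itself by at least 0.9 rad (about 52 degrees), at rest and released; the beaker and the two jars are within 20 mm of where they stood (value of joint lid above 0.9 rad and not (velocity of joint lid above 0.05 rad/s) and velocity of joint lid above -0.05 rad/s and distance of each of beaker, septa_jar, cap_jar from where it was at the start of the episode below 0.02 m); the robot touches nothing.
It fails at once if the tab is forced against the strike with more than 12 N (pulled back while still hooked, pried up unreleased, or pressed down too hard) (contact force between tab and strike above 12 N).
It fails at once if the beaker or a jar is shifted by more than 20 mm (distance of any of beaker, septa_jar, cap_jar from where it was at the start of the episode above 0.02 m).
It also fails if it takes over 67 s, if anything falls off the work surface, if the arm or the gripper's body presses on something with over 40 N, if the wrist force passes 120 N, or if a joint passes its speed limit or range.

ROBOT

A 6-joint arm with a two-finger parallel gripper is mounted at the origin on the work surface; the furniture and walls round the work are solid. World frame = base frame: x ahead of the robot, y to its left, z up, the work surface at z = 0. Lengths are in mm, angles in rad, forces in N, time in s.
With the tool pointing down it reaches from about 350 to 975 mm from the base axis. Payload 7.1 kg.
Tool frame: the origin (TCP) lies midway between the tips of the shut fingers; the grasp point (between the pads) lies 19 mm behind it (ctrl.grip_depth is the distance from the TCP to the grasp point, in mm); z points along the fingers, y is the line along which they close (so a half turn about z gives the same grasp; the last joint's range is limited). The gripper opens to 88 mm and grips with 3 to 60 N. Pads are 20 mm wide; open, the fingers measure 115 mm over their backs; the gripper's body (75 mm by 178 mm) begins 61 mm behind the grasp point.
Start: joints at [-1.125, 0.423, 1.63, -0, 1.089, -0.019], TCP at [280.166, -558.669, 222.675] pointing down, gripper open.
Joint ranges: [-3, 3], [-0.9, 2.11], [0.09, 2.58], [-1.31, 4.45], [0.11, 2.69], [-2.54, 2.54]. Speed limits (rad/s): [2.39, 2.39, 3.01, 3.14, 3.14, 3.14].

INTERFACE

Orientations are given as a rotation vector (axis times angle).
In Python, from workcell import ctrl, cams gives the robot as it stands.
- The arm moves only by the tool move_arm, never from a script. Its argument "steps" is a list of rows, each a list of 3 entries, a list of its own where there are three numbers: the shift along the tool's x, y, z in units of 25 mm (1.0 is 25 mm), then the turn about the tool's z in units of 5 degrees (1.0 is 5 degrees), then the closure, from 0 (fully open) to 1 (shut). A call has 1 to 20 rows; each row shifts and turns the commanded pose from where the row before left it, along the tool's axes as they then stand; what a row does not reach is not made up. A row lasts 1/12 s, in which the tool goes at most 41.7 mm and 7.16 degrees, less where a joint would pass 70% of its speed; a pose out of reach is approached as far as the arm can. A call is refused whole if a number of a shift passes 1 or a number of a turn 1, either way. A call with a gripper value outside its range is refused whole. The fingers move at their own pace and stop on an object; the grip force is fixed at half the most. Time passes only in rows, so rows that do not move let the fingers close. It gives the time, the measured TCP pose, the force, the opening and the grip force at its end, in the units of the state.
- ctrl.get_obs(): the state, without advancing time (a new reading comes with each control period).
- cams.get_image(name): name is "scene" or "side" or "wrist"; returns a dict with "image" (420x560x3 uint8, red, green, blue), "camera_matrix" (3x3 intrinsics, pixels), "xyz" and "rotation" of the camera in the world; the wrist camera has in their place "mount" (4x4, takes a point from camera to tool coordinates, whose origin is the TCP and whose axes are the flange's). Camera axes: x right, y down, z forward; pixel columns grow to the right and rows downward; lengths in mm; the calibration is good to about 2 mm. A picture is of the moment at which its call begins: read the wrist's pose just before it. There is no depth.
- ctrl.close_job(): hands the job in; it is judged then, once.
Trained networks look in the newest picture that a camera, given by its name, has taken for a name from the list of things; names that differ only in an ending like _2 or _b are one class to them, and where a whole thing is asked for, a point or a joint stands for the part that bears it (a point fixed in the world has none). Each returns a list of dicts, best first, with "p" (0 to 1); they miss things now and then, are a little off and sometimes report something else, mostly with a low value. They report only what shows in the picture. A call takes as long as a camera call.
- cams.boxes_of(camera, thing): "rect" ([centre column, centre row, width, height] in pixels, round what is visible of it).
- cams.cut_out(camera, thing): "pixels" (420x560 bool, what is visible of it) and "rect" ([centre column, centre row, width, height] in pixels, round what is visible of it).
The state is a dict: "t": time; "qpos": joint angles; "qvel": joint speeds; "joint_torque": joint torques, N m; "ee_pos": TCP position; "orientation": TCP orientation; "ft_force": force on the tool from outside, world axes, zero at the start; "moment": the same for the moment, N m; "width": finger opening in mm; "grasp_force": force on a finger pad.
Only numpy, scipy, OpenCV 4.12 (cv2) and the standard library are available. Lean on these libraries where they do the work, as an engineer would, in place of code of your own. Each camera call takes 0.05 s, during which the arm holds its last target. There are 200 camera calls.

## Working session

There is one attempt and no reset: what is moved stays moved. The work goes in short steps, Python scripts to look and compute and a tool call to move; the robot and the scene stay as the last step left them, time stands still between calls to the robot, and variables do not carry over. Pictures are saved under pics/ and viewed, at most 10 in all, crops included, and the job is handed in when it is done.

Besides the shell and the picture viewer there is one more tool, called after "Emit:" as name(argument=value, ...) on one line, values as JSON. move_arm: Moves the arm, as the interface text tells. Its arguments: {"type":"object","properties":{"steps":{"type":"array"}},"required":["steps"]}

```bash
mkdir -p pics; ls
python3 - <<'E'
from workcell import ctrl,cams
import cv2,numpy as np
o=ctrl.get_obs();print(o)
for n in("scene","side","wrist"):
    d=cams.get_image(n);cv2.imwrite(f"pics/{n}0.png",d["image"][:,:,::-1])
    np.savez(f"{n}0.npz",**d)
    print(n,{k:np.round(v,3).tolist() for k,v in d.items() if k!="image" and not isinstance(v,str)})
    for t in("case","tab_grip","tab","latch_hinge","strike","beaker","septa_jar","cap_jar"):
        try: print(t,[(np.round(b["rect"]).tolist(),round(b["p"],2)) for b in cams.boxes_of(n,t)[:2]])
        except Exception as e: print(t,e)
E
```

```text
pics
{'t': 0.0, 'qpos': array([-1.12499825e+00,  4.23864384e-01,  1.63069332e+00,  8.65414300e-06,
        1.08859653e+00, -1.89965198e-02]), 'qvel': array([-0.00107553, -0.00043031,  0.00044342, -0.00031659,  0.00023977,
       -0.00011062]), 'joint_torque': array([ 3.38383717e-03, -5.44617105e+01, -2.73667002e+01,  6.45521586e-02,
        2.27193406e-02, -1.04018443e-04]), 'ee_pos': array([ 279.93392165, -558.17474398,  221.88569616]), 'orientation': array([-3.05565214e+00, -7.23185435e-01,  5.07477743e-04]), 'ft_force': array([ 0.06679471,  0.22202236, -0.19808149]), 'moment': array([-0.0578763 , -0.01557661, -0.04061103]), 'grasp_force': 0.0, 'width': 87.59358348723035}
scene {'camera_matrix': [[518.594, 0.0, 286.809], [0.0, 518.594, 209.178], [0.0, 0.0, 1.0]], 'xyz': [-196.144, -563.569, 622.806], 'rotation': [-1.931, 0.915, -0.521]}
case [([289.0, 234.0, 146.0, 104.0], 0.69)]
tab_grip [([276.0, 213.0, 20.0, 19.0], 0.45)]
tab [([278.0, 211.0, 21.0, 17.0], 0.76), ([288.0, 221.0, 146.0, 72.0], 0.29)]
latch_hinge [([281.0, 211.0, 34.0, 24.0], 0.76), ([360.0, 277.0, 22.0, 28.0], 0.5
[... 422 characters left out ...]
], 0.88)]
tab_grip [([267.0, 197.0, 22.0, 15.0], 0.56)]
tab [([266.0, 200.0, 18.0, 16.0], 0.44), ([256.0, 209.0, 11.0, 17.0], 0.26)]
latch_hinge [([282.0, 202.0, 35.0, 20.0], 0.66)]
strike [([258.0, 206.0, 10.0, 20.0], 0.53), ([295.0, 230.0, 104.0, 90.0], 0.17)]
beaker []
septa_jar [([291.0, 278.0, 17.0, 23.0], 0.8)]
cap_jar [([348.0, 265.0, 25.0, 40.0], 0.58), ([291.0, 276.0, 13.0, 22.0], 0.23)]
wrist {'camera_matrix': [[302.357, 0.0, 276.752], [0.0, 302.357, 208.943], [0.0, 0.0, 1.0]], 'mount': [[-0.0, -0.966, -0.26, 70.708], [1.0, -0.0, -0.0, -1.049], [0.0, -0.26, 0.966, -162.035], [0.0, 0.0, 0.0, 1.0]]}
case []
tab_grip []
tab []
latch_hinge []
strike []
beaker []
septa_jar []
cap_jar []
```

Run:
```python
import cv2
a=cv2.imread("pics/scene0.png")[150:310,190:420];cv2.imwrite("pics/s1.png",cv2.resize(a,None,fx=3.4,fy=3.4,interpolation=2))
a=cv2.imread("pics/side0.png")[160:310,200:400];cv2.imwrite("pics/d1.png",cv2.resize(a,None,fx=4,fy=4,interpolation=2))
```

```text
(no output)
```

View pics/s1.png

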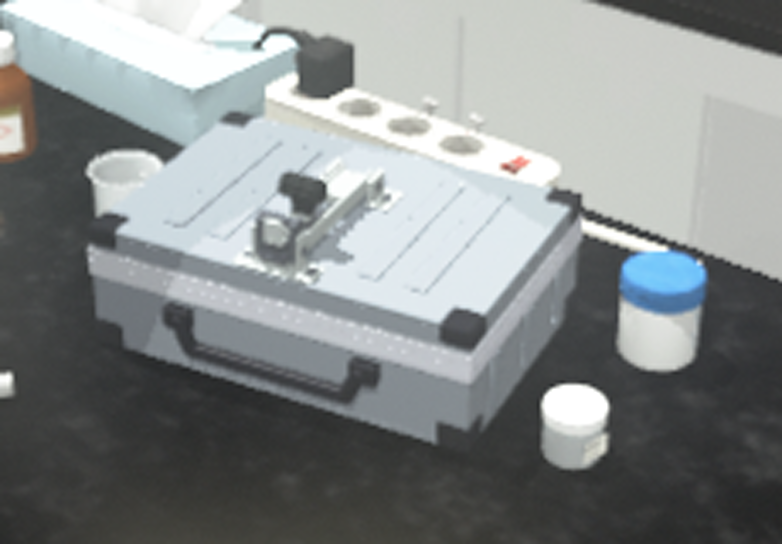

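View pics/d1.png

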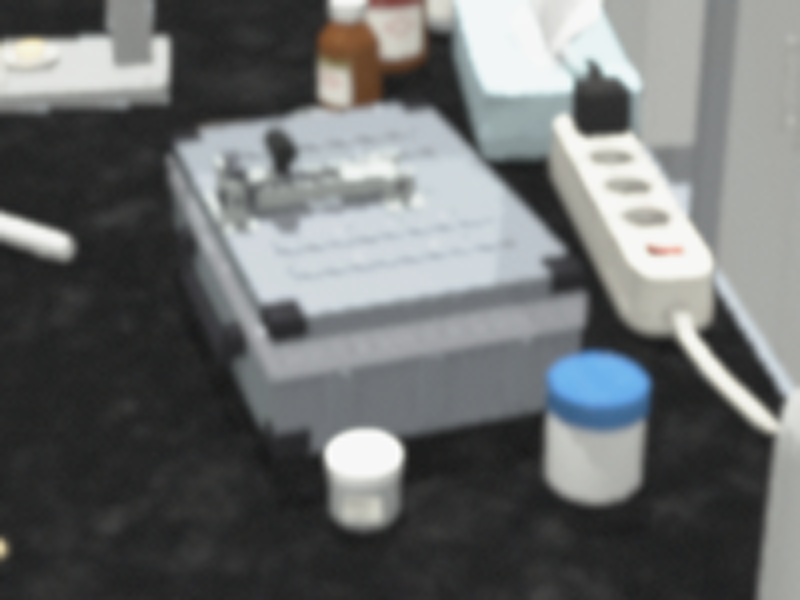

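```bash
cat > h.py <<'E'
import numpy as np,cv2
from scipy.spatial.transform import Rotation as R
def proj(d,P):
    Rm=R.from_rotvec(np.ravel(d["rotation"])).as_matrix() if np.size(d["rotation"])==3 else d["rotation"]
    p=(np.atleast_2d(P)-d["xyz"])@Rm; q=p@d["camera_matrix"].T
    return q[:,:2]/q[:,2:]
def world(c,P):
    s,k=np.sin(c[2]),np.cos(c[2]);P=np.atleast_2d(P)
    return np.c_[c[0]+k*P[:,0]-s*P[:,1],c[1]+s*P[:,0]+k*P[:,1],P[:,2]]
E
python3 - <<'E'
from h import *
from scipy.optimize import least_squares
S=np.load("scene0.npz");D=np.load("side0.npz")
P=np.array([[-85,125,84],[-85,-125,84],[85,-125,84],[85,125,84],[-45,0,123]])
s=np.array([[92,228],[470,338],[578,203],[232,114],[303,190]])/3.4+[190,150]
d=np.array([[172,145],[270,325],[580,275],[415,105],[281,150]])/4+[200,160]
f=lambda c:np.r_[(proj(S,world(c,P))-s).ravel(),(proj(D,world(c,P))-d).ravel()]
b=min((least_squares(f,[500,-300,y],x_scale=[100,100,1],loss="soft_l1") for y in(-2,-1,0,.5,1,2)),key=lambda r:r.cost)
print(b.x,b.cost,np.round(f(b.x).reshape(-1,2),1).tolist())
c=b.x
# roller triangulated freely
g=lambda p:np.r_[(proj(S,p)-s[4:]).ravel(),(proj(D,p)-d[4:]).ravel()]
r=least_squares(g,world(c,[[-45,0,123]])[0]);print("roller",r.x,r.cost,"model",world(c,[[-45,0,123],[-20,0,96]]))
import math
for n,dd,px in(("sj",S,(358,276)),("cj",S,(382,242)),("bk",S,(226,206))):
    for z in (17,28):
        q=least_squares(lambda v:(proj(dd,[v[0],v[1],z])-px).ravel(),c[:2]);print(n,z,q.x)
E
```

```text
[5.20441631e+02 2.23888604e+01 2.11758425e-01] 9.845313951159737 [[-0.5, -0.4], [1.4, -1.5], [1.8, -2.6], [0.2, -0.8], [0.6, -0.9], [-2.3, -1.7], [-1.2, 0.4], [-0.6, -0.4], [0.4, -0.3], [-1.7, -0.3]]
roller [480.15999441  17.75261756 118.6132368 ] 0.2543935537474208 model [[476.44680282  12.9307887  123.        ]
 [500.88837386  18.18527298  96.        ]]
sj 17 [ 501.95166762 -159.63734303]
sj 28 [ 489.27589888 -166.97178915]
cj 17 [ 633.08497839 -135.03230563]
cj 28 [ 618.02813967 -142.81352088]
bk 17 [535.26120579 231.09719935]
bk 28 [521.98061482 216.66794044]
```

Emit:
move_arm(steps=[[[0,0,0],0.97,0],[[0,0,0],0.97,0],[[0.6,-1,0],0.97,0],[[0.6,-1,0],0,0],[[0.6,-1,0],0,0],[[0.6,-1,0],0,0],[[0.6,-1,0],0,0],[[0.6,-1,0],0,0],[[0.6,-1,0],0,0],[[0.6,-1,0],0,0],[[0.6,-1,0],0,0],[[0.6,-1,0],0,0],[[0.6,-1,0],0,0],[[0.6,-1,0],0,0],[[0.6,-1,0],0,0],[[0.6,-1,0],0,0],[[0.6,-1,0],0,0],[[0.6,-1,0],0,0],[[0.6,-1,0],0,0],[[0.6,-1,0],0,0]])

```text
t: 3.02
ee_pos: [448.0, -60.0, 222.9]
orientation: [3.124, 0.331, 0.001]
ft_force: [-0.1, 1.3, 0.6]
width: 87.7
grasp_force: 0.0
```

Emit:
move_arm(steps=[[[0.6,-1,0],0,0],[[0.4,-1,0],0,0],[[0,-0.6,0],0,0],[[0,0,0],0,0],[[0,0,0],0,0]])

```text
t: 3.43
ee_pos: [458.4, 7.8, 222.7]
orientation: [3.124, 0.334, -0.0]
ft_force: [0.1, 0.6, 0.0]
width: 87.8
grasp_force: 0.0
```

Run:
```python
from h import *
from workcell import ctrl,cams
o=ctrl.get_obs();print(o["ee_pos"],o["orientation"],o["ft_force"],o["t"])
d=cams.get_image("wrist");cv2.imwrite("pics/w1.png",d["image"][:,:,::-1])
M=np.eye(4);M[:3,:3]=R.from_rotvec(o["orientation"]).as_matrix();M[:3,3]=o["ee_pos"];C=M@np.array(d["mount"])
np.savez("w1.npz",camera_matrix=d["camera_matrix"],xyz=C[:3,3],rotation=C[:3,:3])
for t in("case","tab_grip","tab","strike","latch_hinge"): print(t,[(np.round(b["rect"],1).tolist(),round(b["p"],2)) for b in cams.boxes_of("wrist",t)[:2]])
W=np.load("w1.npz");c=[520.4,22.4,.2118]
print(proj(W,world(c,[[-85,125,84],[-85,-125,84],[85,-125,84],[85,125,84],[-45,0,123]])))
```

```text
[458.40280794   7.75054283 222.71541265] [ 3.12356872e+00  3.33840947e-01 -4.06741239e-06] [0.10890841 0.56030231 0.01859482] 3.4333
case [([274.2, 130.3, 281.4, 193.3], 0.74)]
tab_grip [([275.2, 199.7, 31.1, 47.0], 0.84), ([274.2, 165.7, 32.0, 118.2], 0.35)]
tab [([272.7, 200.6, 32.4, 48.3], 0.77)]
strike [([274.6, 212.1, 49.5, 25.1], 0.64)]
latch_hinge [([275.8, 166.2, 27.9, 121.1], 0.69)]
[[156.22682191 218.74808859]
 [396.75202889 218.95191502]
 [416.5878407   36.80760487]
 [136.63549974  36.5354809 ]
 [276.49251263 188.30551655]]
```

View pics/w1.png

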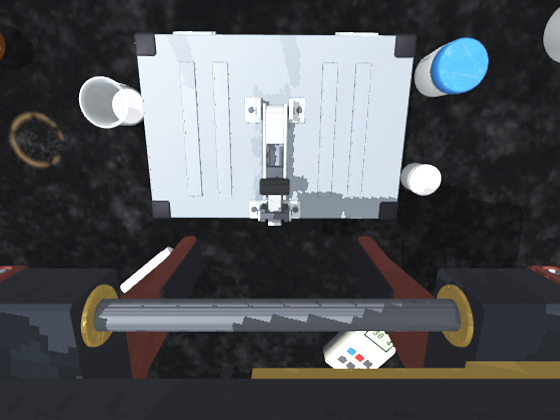

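Emit:
move_arm(steps=[[[0.83,-0.12,0],0,0],[[0,0,1],0,0],[[0,0,1],0,0.2],[[0,0,1],0,0.4],[[0,0,0.8],0,0.6],[[0,0,0.5],0,0.6],[[0,0,0.33],0,0.6],[[0,0,0],0,0.6],[[0,0,0],0,0.6],[[0,0,0],0,0.6]])

```text
t: 4.57
ee_pos: [478.8, 14.5, 107.7]
orientation: [3.124, 0.33, 0.002]
ft_force: [-1.3, -0.9, -0.1]
width: 38.2
grasp_force: 0.0
```

Run:
```python
from h import *
from workcell import ctrl,cams
o=ctrl.get_obs();print(o["ee_pos"],o["orientation"],o["ft_force"],o["t"],o["width"])
d=cams.get_image("wrist");a=d["image"][180:330,180:380,::-1];cv2.imwrite("pics/w2.png",cv2.resize(a,None,fx=4,fy=4,interpolation=2))
for t in("tab_grip","tab","latch_hinge"): print(t,[(np.round(b["rect"],1).tolist(),round(b["p"],2)) for b in cams.boxes_of("wrist",t)[:2]])
M=np.array(d["mount"]);K=d["camera_matrix"]
for p in([0,0,-16],[0,13,-16],[0,-13,-16]):
    q=K@(M[:3,:3].T@(np.array(p)-M[:3,3]));print(q[:2]/q[2])
```

```text
[478.82425192  14.45161335 107.68057972] [3.12406459e+00 3.30091694e-01 2.05722593e-03] [-1.29062994 -0.86589458 -0.13369695] 4.5667 38.2417177856489
tab_grip [([275.6, 273.2, 51.5, 48.0], 0.8)]
tab [([276.2, 271.1, 51.1, 51.1], 0.9)]
latch_hinge [([276.6, 213.6, 50.2, 171.6], 0.74)]
[278.7187003  265.87432271]
[303.38768053 265.87099854]
[254.0509889  265.87764671]
```

View pics/w2.png

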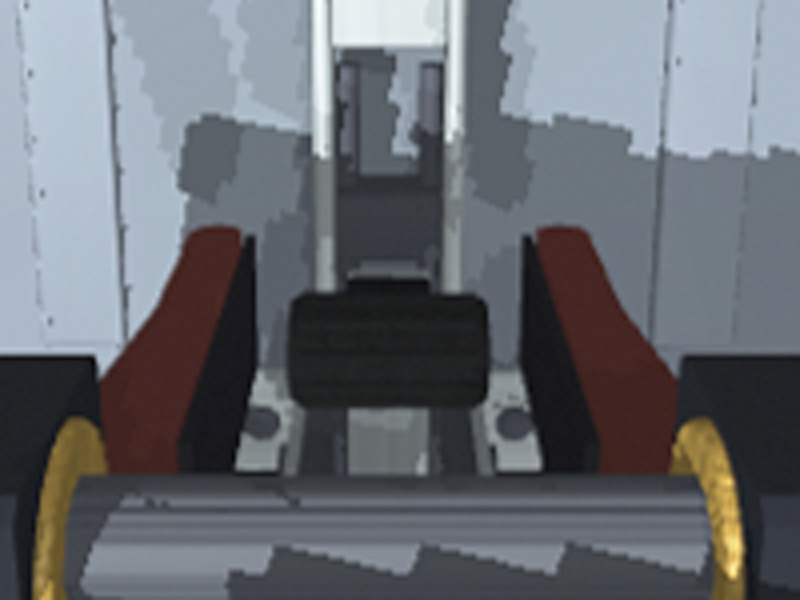

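Emit:
move_arm(steps=[[[0,0,0],0,0.68],[[0,0,0],0,0.71],[[0,0,0],0,0.74],[[0,0,0],0,0.76],[[0,0,0],0,0.78],[[0,0,0],0,0.8]])

```text
t: 5.27
ee_pos: [478.3, 14.5, 107.1]
orientation: [3.124, 0.331, 0.001]
ft_force: [-1.2, -2.9, 4.9]
width: 25.7
grasp_force: 30.0
```

Emit:
move_arm(steps=[[[0,0,0],0,1],[[0,0,0],0,1],[[0,0,0],0,1]])

```text
t: 5.52
ee_pos: [478.3, 14.5, 107.0]
orientation: [3.124, 0.331, 0.001]
ft_force: [-0.9, -3.2, 4.2]
width: 26.3
grasp_force: 30.0
```

Run:
```python
from workcell import ctrl
import numpy as np
o=ctrl.get_obs();print(o["ft_force"],o["moment"],o["ee_pos"],o["width"])
```

```text
[-0.93222104 -3.24896874  4.2015896 ] [-0.57735992 -0.03388492 -0.03657541] [478.34022636  14.51215016 107.04531478] 26.284984310623372
```

Emit:
move_arm(steps=[[[0,0.02,0.02],0,1],[[0,0,0.02],0,1],[[0,0,0.02],0,1],[[0,0,0.02],0,1],[[0,0,0.02],0,1],[[0,0,0.02],0,1],[[0,0,0],0,1],[[0,0,0],0,1]])

```text
t: 6.18
ee_pos: [478.3, 14.3, 103.9]
orientation: [-3.124, -0.33, -0.0]
ft_force: [-0.6, 0.9, 3.8]
width: 25.7
grasp_force: 30.0
```

Emit:
move_arm(steps=[[[0,0,0.02],0,1],[[0,0,0.02],0,1],[[0,0,0],0,1]])

```text
t: 6.43
ee_pos: [478.4, 14.2, 102.9]
orientation: [-3.124, -0.33, -0.0]
ft_force: [0.2, 2.0, 5.0]
width: 26.1
grasp_force: 30.0
```

Emit:
move_arm(steps=[[[0,0,0.02],0,1],[[0,0,0.02],0,1],[[0,0,0],0,1]])

```text
t: 6.68
ee_pos: [478.4, 14.3, 101.9]
orientation: [-3.124, -0.33, -0.0]
ft_force: [0.5, 2.3, 4.9]
width: 25.6
grasp_force: 30.0
```

Emit:
move_arm(steps=[[[0,0,0.02],0,1],[[0,0,0],0,1]])

```text
t: 6.85
ee_pos: [478.3, 14.2, 101.5]
orientation: [-3.124, -0.331, -0.0]
ft_force: [0.3, 1.7, 6.2]
width: 25.7
grasp_force: 30.0
```

Emit:
move_arm(steps=[[[0,0,0.02],0,1],[[0,0,0],0,1]])

```text
t: 7.02
ee_pos: [478.4, 14.3, 101.0]
orientation: [-3.124, -0.33, -0.0]
ft_force: [1.0, 1.8, 4.7]
width: 25.5
grasp_force: 30.0
```

Emit:
move_arm(steps=[[[0,0,0],0,1]])

```text
t: 7.1
ee_pos: [478.3, 14.3, 101.0]
orientation: [-3.124, -0.33, -0.0]
ft_force: [0.6, 1.3, 4.4]
width: 25.6
grasp_force: 30.0
```

Emit:
move_arm(steps=[[[0,0,0.02],0,1],[[0,0,0],0,1]])

```text
t: 7.27
ee_pos: [478.3, 14.2, 100.5]
orientation: [-3.124, -0.33, -0.0]
ft_force: [0.2, 2.3, 5.3]
width: 25.6
grasp_force: 30.0
```

Emit:
move_arm(steps=[[[0,0,0.016],0,1],[[0,0,0],0,1]])

```text
t: 7.43
ee_pos: [478.3, 14.3, 100.1]
orientation: [-3.124, -0.33, -0.0]
ft_force: [-0.6, 1.9, 4.9]
width: 25.7
grasp_force: 30.0
```

Emit:
move_arm(steps=[[[0,0,0.02],0,1],[[0,0,0],0,1]])

```text
t: 7.6
ee_pos: [478.4, 14.3, 99.6]
orientation: [-3.124, -0.331, -0.0]
ft_force: [0.5, 2.7, 7.1]
width: 25.5
grasp_force: 30.0
```

Emit:
move_arm(steps=[[[0,0,0.016],0,1],[[0,0,0],0,1]])

```text
t: 7.77
ee_pos: [478.4, 14.2, 99.5]
orientation: [-3.124, -0.33, -0.0]
ft_force: [-1.3, 1.1, 9.5]
width: 25.4
grasp_force: 30.0
```

Emit:
move_arm(steps=[[[0,0,-0.04],0,1],[[0,0,0],0,1],[[0.04,0,0],0,1],[[0.04,0,0],0,1],[[0.04,0,0],0,1],[[0,0,0],0,1]])

```text
t: 8.27
ee_pos: [479.8, 14.6, 99.8]
orientation: [-3.124, -0.331, 0.005]
ft_force: [-2.6, -0.3, 6.5]
width: 25.5
grasp_force: 30.0
```

Emit:
move_arm(steps=[[[0.02,0,-0.02],0,1],[[0.02,0,0],0,1],[[0.02,0,0],0,1],[[0,0,0],0,1]])

```text
t: 8.6
ee_pos: [481.0, 14.9, 100.2]
orientation: [-3.124, -0.331, 0.005]
ft_force: [-2.9, -0.0, 6.2]
width: 25.9
grasp_force: 30.0
```

Emit:
move_arm(steps=[[[0.02,0,0],0,1],[[0.02,0,0],0,1],[[0,0,0],0,1]])

```text
t: 8.85
ee_pos: [481.9, 15.1, 100.2]
orientation: [-3.124, -0.331, 0.005]
ft_force: [-4.4, -0.6, 5.4]
width: 25.8
grasp_force: 30.0
```

Emit:
move_arm(steps=[[[0.02,0,0],0,1],[[0,0,0],0,1]])

```text
t: 9.02
ee_pos: [482.4, 15.2, 100.1]
orientation: [-3.124, -0.331, 0.006]
ft_force: [-3.9, -1.2, 5.2]
width: 25.6
grasp_force: 30.0
```

Emit:
move_arm(steps=[[[0.08,0,0],0,1],[[0.08,0,0],0,1],[[0.08,0,0],0,1],[[0.08,0,0],0,1],[[0.08,0,0],0,1],[[0.08,0,0],0,1],[[0,0,0],0,1],[[0,0,0],0,1]])

```text
t: 9.68
ee_pos: [493.6, 17.6, 100.0]
orientation: [3.124, 0.331, -0.007]
ft_force: [-4.3, -1.5, 6.8]
width: 25.7
grasp_force: 30.0
```

Emit:
move_arm(steps=[[[0.05,0,0],0,1],[[0,0,0],0,1],[[0,0,0],0,1],[[0,0,-0.06],0,1],[[0,0,-0.06],0,1],[[0,0,-0.06],0,1],[[0,0,-0.06],0,1],[[0,0,0],0,1]])

```text
t: 10.35
ee_pos: [494.5, 17.8, 106.0]
orientation: [3.124, 0.331, -0.008]
ft_force: [-4.8, -1.7, 4.1]
width: 25.7
grasp_force: 30.0
```

Emit:
move_arm(steps=[[[0,0,-0.04],0,1],[[0.065,0,-0.102],0,1],[[0.065,0,-0.102],0,1],[[0.075,0,-0.095],0,1],[[0.075,0,-0.095],0,1],[[0,0,0],0,1]])

```text
t: 10.85
ee_pos: [499.8, 19.0, 115.7]
orientation: [3.124, 0.331, -0.014]
ft_force: [-4.3, -3.9, -1.7]
width: 25.7
grasp_force: 30.0
```

Emit:
move_arm(steps=[[[0.085,0.01,-0.085],0,1],[[0.085,0.01,-0.085],0,1],[[0.095,0,-0.075],0,1],[[0.095,0,-0.075],0,1],[[0.1,0,-0.065],0,1],[[0.1,0,-0.065],0,1],[[0,0,0],0,1],[[0,0,0],0,1]])

```text
t: 11.52
ee_pos: [512.4, 21.5, 126.7]
orientation: [-3.124, -0.331, 0.018]
ft_force: [-9.3, -2.2, 2.7]
width: 25.5
grasp_force: 30.0
```

Run:
```python
import numpy as np
# lid arc increments in tool x / tool z units
a,b=135.8,81.1
t=np.arange(0,1.21,.1);f=a*np.cos(t)-b*np.sin(t);u=a*np.sin(t)+b*np.cos(t)
print(np.c_[t[1:],-np.diff(f)/25,-np.diff(u)/25,a-f[1:],u[1:]-b].round(3))
```

```text
[[ 1.00000e-01  3.51000e-01 -5.26000e-01  8.77500e+00  1.31520e+01]
 [ 2.00000e-01  4.02000e-01 -4.88000e-01  1.88190e+01  2.53630e+01]
 [ 3.00000e-01  4.49000e-01 -4.46000e-01  3.00320e+01  3.65090e+01]
 [ 4.00000e-01  4.91000e-01 -3.99000e-01  4.23020e+01  4.64810e+01]
 [ 5.00000e-01  5.28000e-01 -3.48000e-01  5.55060e+01  5.51780e+01]
 [ 6.00000e-01  5.60000e-01 -2.93000e-01  6.95120e+01  6.25130e+01]
 [ 7.00000e-01  5.87000e-01 -2.36000e-01  8.41800e+01  6.84130e+01]
 [ 8.00000e-01  6.07000e-01 -1.76000e-01  9.93650e+01  7.28200e+01]
 [ 9.00000e-01  6.22000e-01 -1.15000e-01  1.14913e+02  7.56880e+01]
 [ 1.00000e+00  6.30000e-01 -5.20000e-02  1.30670e+02  7.69900e+01]
 [ 1.10000e+00  6.32000e-01  1.10000e-02  1.46479e+02  7.67130e+01]
 [ 1.20000e+00  6.28000e-01  7.40000e-02  1.62180e+02  7.48580e+01]]
```

Emit:
move_arm(steps=[[[0.06,0,-0.12],0,1],[[0.16,0,-0.27],0,1],[[0.18,0,-0.26],0,1],[[0,0,0],0,1]])

```text
t: 11.85
ee_pos: [522.2, 23.6, 142.8]
orientation: [-3.124, -0.331, 0.019]
ft_force: [-7.7, -1.4, -2.9]
width: 25.6
grasp_force: 30.0
```

Run:
```python
import numpy as np
g0=np.radians(47.0);t=np.linspace(0,1.02,18);r=131-3.5*np.minimum(t/.4,1)
f=r*np.cos(g0+t);u=r*np.sin(g0+t)
print(np.c_[t[1:]+.12,-np.diff(f)/25,-np.diff(u)/25].round(3), u[-1]-u[0], f[-1])
```

```text
[[ 0.18   0.25  -0.191]
 [ 0.24   0.26  -0.175]
 [ 0.3    0.269 -0.159]
 [ 0.36   0.277 -0.141]
 [ 0.42   0.283 -0.124]
 [ 0.48   0.289 -0.106]
 [ 0.54   0.292 -0.095]
 [ 0.6    0.292 -0.091]
 [ 0.66   0.297 -0.073]
 [ 0.72   0.301 -0.055]
 [ 0.78   0.304 -0.037]
 [ 0.84   0.305 -0.018]
 [ 0.9    0.306 -0.   ]
 [ 0.96   0.305  0.018]
 [ 1.02   0.304  0.036]
 [ 1.08   0.301  0.055]
 [ 1.14   0.297  0.073]] 27.09015725053807 -33.947848534649886
```

Emit:
move_arm(steps=[[[0.25,0,-0.19],0,1],[[0.26,0,-0.175],0,1],[[0.27,0,-0.16],0,1],[[0.277,0,-0.14],0,1],[[0,0,0],0,1]])

```text
t: 12.27
ee_pos: [548.0, 29.1, 158.9]
orientation: [-3.124, -0.331, 0.021]
ft_force: [-9.7, -1.9, 0.1]
width: 25.6
grasp_force: 30.0
```

Run:
```python
from h import *
from workcell import ctrl,cams
o=ctrl.get_obs();print(o["ee_pos"],o["ft_force"])
d=cams.get_image("scene");a=d["image"][120:310,180:420,::-1];cv2.imwrite("pics/s3.png",cv2.resize(a,None,fx=3,fy=3,interpolation=2))
```

```text
[547.97867339  29.0505915  158.85947433] [-9.7376444  -1.91044162  0.08843669]
```

View pics/s3.png

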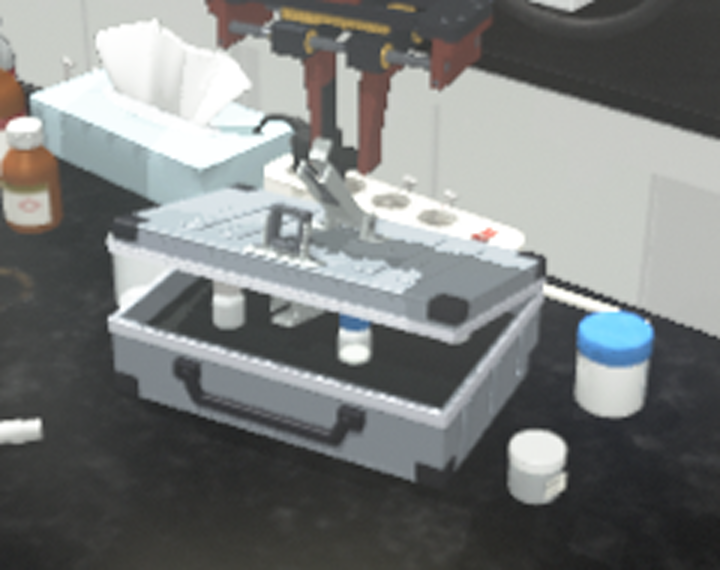

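The lid is rising (front edge well clear of the case, about rows 290–330 in the crop), with the latch up and the roller still held at about (345,155). Jars are unmoved. I'll continue along the arc.

Emit:
move_arm(steps=[[[0.283,0,-0.12],0,1],[[0.289,0,-0.105],0,1],[[0.292,0,-0.095],0,1],[[0.292,0,-0.09],0,1],[[0.297,0,-0.073],0,1],[[0.3,0,-0.055],0,1],[[0,0,0],0,1]])

```text
t: 12.9
ee_pos: [592.8, 38.5, 173.8]
orientation: [-3.124, -0.331, 0.014]
ft_force: [-8.9, -1.6, 7.3]
width: 25.0
grasp_force: 30.0
```

Emit:
move_arm(steps=[[[0.304,0,-0.06],0,1],[[0.305,0,-0.03],0,1],[[0.305,0,0],0,1],[[0.305,0,0.02],0,1],[[0.3,0,0.035],0,1],[[0.3,0,0.055],0,1],[[0,0,0],0,1]])

```text
t: 13.48
ee_pos: [639.6, 48.3, 173.7]
orientation: [3.124, 0.331, -0.006]
ft_force: [-2.4, -0.5, 4.8]
width: 23.4
grasp_force: 30.0
```

Run:
```python
from h import *
from workcell import ctrl,cams
d=cams.get_image("side");a=d["image"][90:300,180:400,::-1]
e=cams.get_image("scene")["image"][90:300,180:400,::-1]
cv2.imwrite("pics/d4.png",cv2.resize(np.hstack([e,a]),None,fx=1.8,fy=1.8,interpolation=2))
print(ctrl.get_obs()["width"],ctrl.get_obs()["ft_force"])
```

```text
23.796681125249826 [-2.69721047  0.70168238  5.17291282]
```

View pics/d4.png

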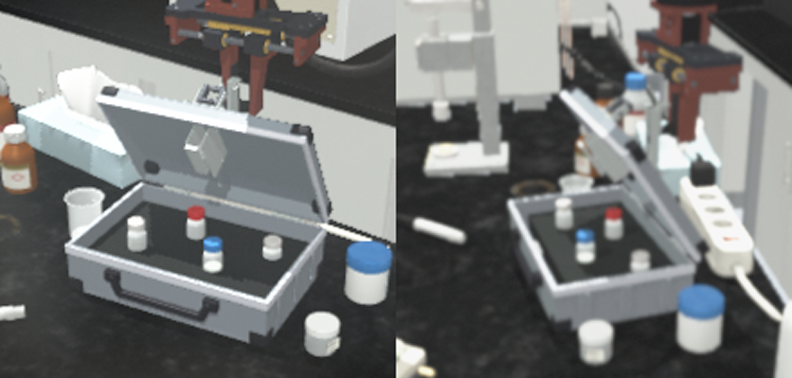

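Run:
```python
from h import *
S=np.load("scene0.npz");D=np.load("side0.npz");c=[521,24,.2118]
for t in(.8,.9,1.,1.1,1.2):
    f,u=174,12; X=89-(f*np.cos(t)-u*np.sin(t));Z=63+f*np.sin(t)+u*np.cos(t)
    p=world(c,[[X,125,Z],[X,-125,Z]])
    a=(proj(S,p)-[180,90])*1.8;b=(proj(D,p)-[180,90])*1.8+[396,0]
    print(t,a.round().tolist(),b.round().tolist())
```

```text
0.8 [[89.0, 117.0], [296.0, 161.0]] [[545.0, 106.0], [604.0, 171.0]]
0.9 [[95.0, 103.0], [302.0, 147.0]] [[554.0, 98.0], [616.0, 161.0]]
1.0 [[101.0, 91.0], [308.0, 133.0]] [[565.0, 90.0], [629.0, 151.0]]
1.1 [[108.0, 80.0], [314.0, 121.0]] [[576.0, 83.0], [643.0, 142.0]]
1.2 [[115.0, 71.0], [319.0, 110.0]] [[587.0, 78.0], [657.0, 135.0]]
```

Emit:
move_arm(steps=[[[0.2,0,0.03],0,1],[[0.2,0,0.04],0,1],[[0,0,0],0,1],[[0,0,0],0,1]])

```text
t: 13.92
ee_pos: [648.9, 50.3, 172.0]
orientation: [3.124, 0.331, -0.006]
ft_force: [-3.7, 0.5, 4.8]
width: 23.5
grasp_force: 30.0
```

Run:
```python
from h import *
from workcell import ctrl,cams
d=cams.get_image("side");a=d["image"][90:300,180:400,::-1]
e=cams.get_image("scene")["image"][90:300,180:400,::-1]
cv2.imwrite("pics/d5.png",cv2.resize(np.hstack([e,a]),None,fx=1.8,fy=1.8,interpolation=2))
print(ctrl.get_obs()["width"],ctrl.get_obs()["ft_force"])
```

```text
23.2912041977382 [-3.61088684 -0.64176405  5.63077062]
```

View pics/d5.png

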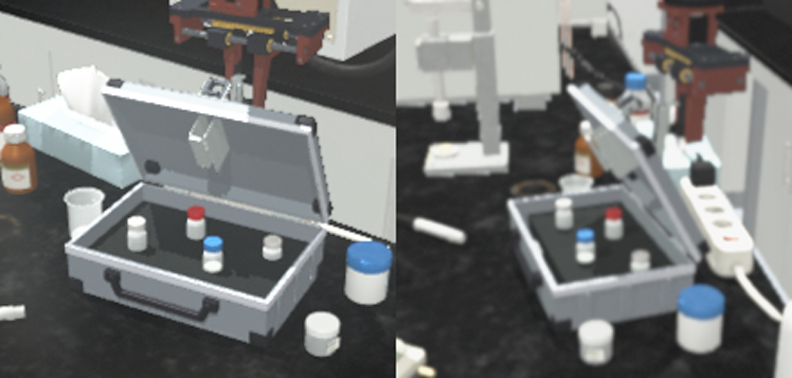

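The lid's front corners have moved to (103,85) and (314,120), which is about 1.07 rad. Releasing now and withdrawing upward.

Emit:
move_arm(steps=[[[0,0,0],0,0.6],[[0,0,0],0,0.5],[[0,0,0],0,0.3],[[0,0,0],0,0.3],[[0,0,0],0,0.3],[[0,0,-0.4],0,0.3],[[0,0,-0.8],0,0.3],[[0,0,-1],0,0.3],[[0,0,-1],0,0.3],[[0,0,-1],0,0.3],[[0,0,-1],0,0.3],[[0,0,0],0,0.3],[[0,0,0],0,0.3]])

```text
t: 15.1
ee_pos: [651.3, 50.6, 305.2]
orientation: [3.124, 0.331, 0.006]
ft_force: [-0.9, -0.4, -0.4]
width: 61.5
grasp_force: 0.0
```

Run:
```python
from h import *
from workcell import ctrl,cams
d=cams.get_image("side");a=d["image"][90:300,180:400,::-1]
e=cams.get_image("scene")["image"][90:300,180:400,::-1]
cv2.imwrite("pics/d6.png",cv2.resize(np.hstack([e,a]),None,fx=1.8,fy=1.8,interpolation=2))
o=ctrl.get_obs();print(o["width"],o["ft_force"],o["ee_pos"],o["t"])
```

```text
61.52040304894438 [-0.26576179 -0.10741069  0.03215903] [649.8393601   50.45783348 302.18965744] 15.2
```

View pics/d6.png

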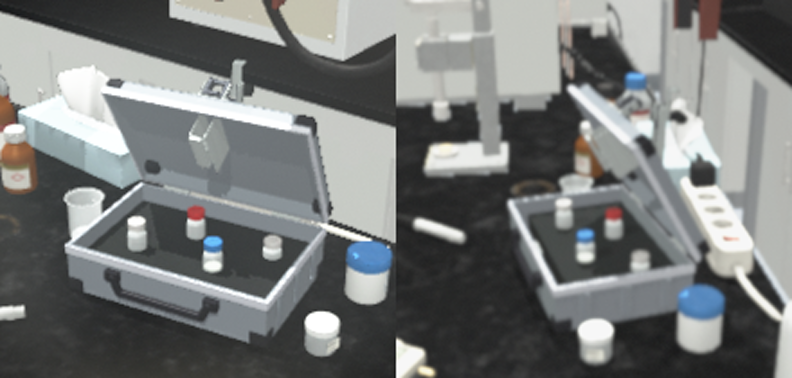

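The lid stands in the same place by itself (corners still at (103,85) and (314,120)), the gripper is clear, and the beaker and jars are unmoved.

```bash
python3 -c "
from workcell import ctrl
print(ctrl.close_job())"
```

```text
the job is handed in; nothing more can be done
None
```

The case is open: the lid stands by itself at about 1.07 rad (estimated from the camera images), the beaker and both jars look unmoved, the gripper is clear, and I handed the job in with the arm's clock at 15 s; no verdict came back.

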